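Pin the inking roller's spindle with its R-clip

ROBOT

A 7-joint arm with a two-finger parallel gripper is mounted at the origin on the work surface. World frame = base frame: x ahead of the robot, y to its left, z up, the work surface at z = 0. Lengths are in m, angles in rad, forces in N, time in s.
With the tool pointing down it reaches from about 0.35 to 0.9 m from the base axis. Payload 7.2 kg.
Tool frame: the origin (TCP) lies midway between the tips of the shut fingers; the grasp point (between the pads) lies 19 mm behind it; z points along the fingers, y is the direction in which the jaws open and shut (so a half turn about z gives the same grasp; the last joint's range is limited). The gripper opens to 85 mm and grips with 20 to 120 N. Pads are 22 mm wide; open, the fingers measure 114 mm over their backs; the gripper's body (76 mm by 85 mm) begins 54 mm behind the grasp point. The pads swing forward as they close: fully open they stand 13 mm farther back than shut.
Start: joints at [1.226, 0.411, -0.013, 1.596, 0.006, 1.134, -0.082], TCP at [0.171, -0.601, 0.231] pointing down, gripper open.
Joint ranges: [-2.95, 2.95], [-0.29, 1.99], [-1.47, 1.44], [0.14, 2.54], [-1.03, 4.17], [0.13, 1.85], [-2.86, 2.86]. Speed limits (rad/s): [2.39, 2.39, 3.01, 3.01, 3.14, 3.14, 3.14].

INTERFACE

Orientations are given as a unit quaternion [w, x, y, z].
In Python, from rig import get_obs, viewer, ctrl gives the robot as it stands.
- The arm moves only by the tool move_arm, never from a script. Its argument "targets" is a list of rows, each a list of 3 entries, a list of its own where there are three numbers: the shift along the tool's x, y, z normalised to -1 to 1, where 1 is 750 mm, then the turn about the tool's z normalised to -1 to 1, where 1 is 180 degrees, then the closure, from -1 (fully open) to 1 (shut), so that 0 is half open. A call has 1 to 10 rows; each row is the pose to reach, as a shift and turn from the pose measured when the call began, along the tool's axes at that moment, turning the shorter way round; what a row does not reach only later rows make up. A row lasts 1/12 s, in which the tool goes at most 41.7 mm and 7.16 degrees, less where a joint would pass 70% of its speed; a pose out of reach is approached as far as the arm can. A call with a number of a shift or a turn outside -1 to 1 is refused whole. A call with a gripper value outside its range is refused whole. The fingers move at their own pace and stop on an object; "squeeze" is the grip in N (left out, the last holds). Time passes only in rows, so rows that repeat a pose let the fingers close. It gives the time, the measured TCP pose, the force and the opening at its end, in the units of the state.
- get_obs(): the state, without advancing time (a new reading comes with each control period).
- viewer.camera(name): name is "scene" or "top" or "wrist"; returns (picture, depth): 420x560x3 uint8, blue, green, red; 420x560 float32, m along the optical axis (not along the pixel's ray), 0 where there is no reading.
- viewer.camera_model(name): a dict with "camera_matrix" (3x3 intrinsics, pixels), "pose" (4x4, takes a point from camera to world coordinates); the wrist camera has in their place "mount" (4x4, takes a point from camera to tool coordinates, whose origin is the TCP and whose axes are the flange's). Camera axes: x right, y up, looking along -z (the intrinsics and any distortion apply to the point x, -y, -z); pixel columns grow to the right and rows downward; lengths in m; the calibration is good to about 2 mm. A picture is of the moment at which its call begins: read the wrist's pose just before it. camera_model takes no time and is no camera call.
- ctrl.job_done(): hands the job in, once; it reports no verdict.
The state is a dict: "clock": time; "joint_positions": joint angles; "dq": joint speeds; "tau": joint torques, N m; "tcp_pos": TCP position; "eef_rot": TCP orientation; "force": force on the tool from outside, world axes, zero at the start; "torque": the same for the moment, N m; "finger_gap": finger opening in m.
Only numpy, scipy, OpenCV 4.12 (cv2) and the standard library are available. Lean on these libraries where they do the work, as an engineer would, in place of code of your own. Each camera call takes 0.05 s, during which the arm holds its last target. There are 200 camera calls.

TASK

Lock the inking roller in its cradle: take the large R-clip (the one with the bent leg, not the small clip or the straight ring pin) from the wooden rail and push its straight leg down through the cross-hole in the roller's spindle until the bent leg has ridden over the spindle and the clip is fully home. Let go of it, and leave the other two pins standing in the rail.

Things in the scene. Friction and masses are not known exactly. Their poses are not given: they have to be found in the camera images.
- clip: Large R-clip, 8 mm steel wire, 114 mm tall, 120 g, upright in one of the rail's 3 holes. Origin: straight leg's tip; z up that leg, x towards the bent leg, y square to the clip's plane. Bent leg: shoulder at z 62-79 mm, then springy: bow, waist at x 15.5, z 25, foot at x 28, z 11; 5 to 15 N pushes it over the spindle. Home: shoulder on the spindle, spindle axis at x 0, z 45 mm, leg 25 mm out.
- clip_coil (a point): Centre of the coil at the top of the large R-clip, the place to grip: 30 mm outer diameter, 8 mm thick along the clip's y (close the fingers along y); at x 11, z 99 mm of the clip. The rail: wood, 20 mm wide, top 66 mm above the table, blind holes 46 mm deep, 10.5 mm wide, 90 mm apart; lift the clip straight up at least 46 mm to clear it.
- hole (a point): Centre of the vertical (z) cross-hole in the dark inking roller's steel spindle, on its axis, 85 mm above the table; fixed. Spindle 40 mm diameter, along y, free end at +32 mm. Hole 14 mm wide, countersunk to 26 mm at its mouth 20 mm above. At -y: cradle plate 50 mm away, top 25 mm above the axis; roller (100 mm diameter) 80 mm away. The clip's y goes along this y, either way round.
- small_clip: Small steel R-clip, 6 mm wire, 77 mm tall, in another hole of the rail: too small for this spindle, leave it. Origin at its straight leg's tip, z up the leg.
- ring_pin: Straight steel pin of 8 mm wire with a 36 mm ring on top, 115 mm tall, no bent leg, in another hole of the rail: leave it. Origin at its tip, z up the leg.

How it is judged:
At the end, for the whole second after the job is handed in: The large clip's tip is at least 33 mm below the spindle's axis (45 is home), within 20 mm sideways of the hole; leg within 0.4 rad of upright, clip plane within 0.35 rad of square to the spindle; clip at rest. Small clip and ring pin within 40 mm of their start (z of clip in the frame of hole below -0.033 m and horizontal distance between clip and hole below 0.02 m and angle between the y axis of clip and the y axis of hole, either way round below 0.35 rad and angle between clip's own z axis and vertical below 0.4 rad and linear speed of clip below 0.02 m/s); the robot touches nothing.
It fails at once if the small clip or the ring pin is moved by more than 40 mm (distance of any of small_clip, ring_pin from where it was at the start of the episode above 0.04 m).
It also fails if it takes over 48 s, if anything falls off the work surface, if the arm or the gripper's body presses on something with over 40 N, if the wrist force passes 120 N, or if a joint passes its speed limit or range.

## Working session

There is one attempt and no reset: what is moved stays moved. The work goes in short steps, Python scripts to look and compute and a tool call to move; the robot and the scene stay as the last step left them, time stands still between calls to the robot, and variables do not carry over. Pictures are saved under pics/ and viewed, about 8 in all and at most 12, crops included, and the job is handed in when it is done.

Besides the shell and the picture viewer there is one more tool, called after "Emit:" as a command line: name --argument value ..., lists and objects as JSON in quotes. move_arm: Moves the arm, as the interface text tells. Its arguments: {"type":"object","properties":{"targets":{"type":"array","items":{"type":"array"}},"squeeze":{"type":"number"}},"required":["targets"]}

```bash
mkdir -p pics; cat > h.py <<'E'
import numpy as np, cv2
from rig import get_obs, viewer, ctrl
from scipy.spatial.transform import Rotation as R
def T(o):
    M=np.eye(4); q=o['eef_rot']; M[:3,:3]=R.from_quat([q[1],q[2],q[3],q[0]]).as_matrix(); M[:3,3]=o['tcp_pos']; return M
def shot(n):
    o=get_obs(); im,d=viewer.camera(n); m=viewer.camera_model(n)
    P=m['pose'] if 'pose' in m else T(o)@np.array(m['mount'])
    return im,d,np.array(m['camera_matrix']),np.array(P),m
def world(d,K,P):
    v,u=np.mgrid[:d.shape[0],:d.shape[1]]
    p=np.stack([(u-K[0,2])/K[0,0]*d,-(v-K[1,2])/K[1,1]*d,-d,np.ones_like(d)],-1)
    return (p@P.T)[...,:3]
E
python3 - <<'E'
from h import *
for n in ['scene','top']:
    im,d,K,P,m=shot(n); cv2.imwrite(f'pics/{n}0.png',im); np.savez(f'{n}0.npz',d=d,K=K,P=P); print(n,[k for k in m],K.tolist(),P.round(3).tolist(), m.get('distortion'))
o=get_obs(); print(o['clock'],o['tcp_pos'],o['eef_rot'],T(o)[:3,:3].round(3).tolist())
E
```

```text
scene ['camera_matrix', 'pose'] [[403.45213394523853, 0.0, 286.36673165411275], [0.0, 403.45213394523853, 209.6909895028005], [0.0, 0.0, 1.0]] [[-0.609, -0.46, 0.646, 0.929], [0.793, -0.346, 0.502, 0.457], [-0.008, 0.818, 0.575, 0.492], [0.0, 0.0, 0.0, 1.0]] None
top ['camera_matrix', 'pose'] [[465.1704306922169, 0.0, 274.7176279034283], [0.0, 465.1704306922169, 214.93974754543484], [0.0, 0.0, 1.0]] [[-0.021, 0.983, -0.181, 0.389], [-1.0, -0.023, -0.005, 0.14], [-0.009, 0.181, 0.983, 0.87], [0.0, 0.0, 0.0, 1.0]] None
0.1 [ 0.17064488 -0.60080797  0.23054755] [-7.01171824e-04  9.90437899e-01  1.37957450e-01 -1.39230609e-04] [[0.962, 0.273, -0.0], [0.273, -0.962, 0.001], [-0.0, -0.001, -1.0]]
```

View pics/scene0.png

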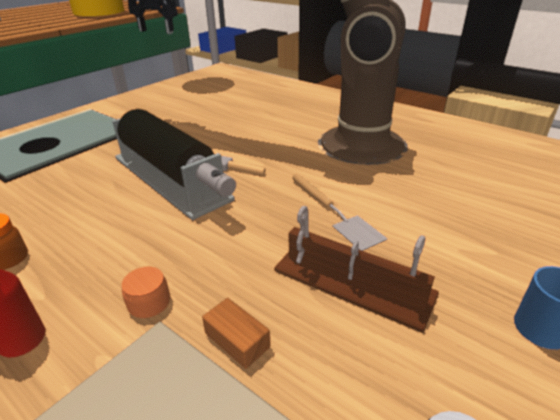

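View pics/top0.png

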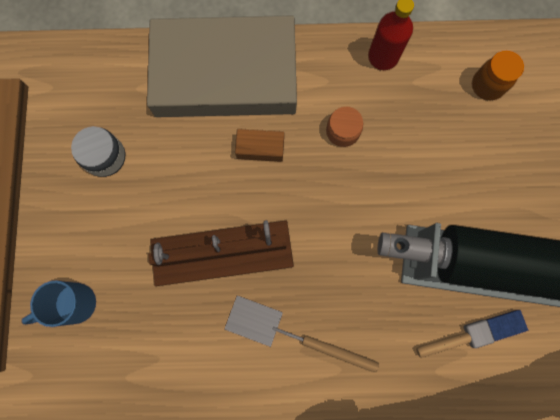

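The scene picture shows the rail with pins at about (302,230), (353,260) and (418,250). The spindle hole is near (212,175). In the top view the pins are at (267,232), (215,242) and (158,253), and the hole at (401,244). I'll zoom in to identify the pins and measure them.

```bash
python3 - <<'E'
from h import *
a=cv2.imread('pics/scene0.png')[190:320,270:450]; b=cv2.imread('pics/top0.png')[205:295,140:300]
a=cv2.resize(a,(720,520),interpolation=3)[:, :]; b=cv2.resize(b,(720,405),interpolation=3)
b2=cv2.resize(b,(560,315)); a2=cv2.resize(a,(390,282));
c=np.zeros((600,720,3),np.uint8); a3=cv2.resize(a,(415,300)); c[:300,:415]=a3; c[300:600,:533]=cv2.resize(b,(533,300))
s=cv2.imread('pics/top0.png')[215:275,370:430]; c[:300,420:720]=cv2.resize(s,(300,300),interpolation=3)
cv2.imwrite('pics/crop1.png',c)
for n in ['scene','top']:
    z=np.load(n+'0.npz'); W=world(z['d'],z['K'],z['P']); 
    h=W[...,2]; m=(z['d']>0)&(h>.07)&(h<.2)&(W[...,0]>.2)&(W[...,0]<.6)
    k,l,st,_=cv2.connectedComponentsWithStats(m.astype(np.uint8))
    for i in range(1,k):
        if st[i,4]>8:
            p=W[l==i]; print(n,st[i].tolist(),p.mean(0).round(3),p.min(0).round(3),p.max(0).round(3))
            if p[:,0].ptp()<.1 if hasattr(p,'ptp') else np.ptp(p[:,0])<.1: print('   top pts',p[p[:,2]>p[:,2].max()-.03].mean(0).round(3), np.linalg.svd((p-p.mean(0))[:,:2],full_matrices=False)[2][0].round(2))
E
```

```text
scene [0, 19, 60, 58, 2427] [ 0.293 -1.231  0.136] [ 0.2   -1.608  0.07 ] [ 0.415 -1.188  0.183]
scene [112, 108, 125, 89, 4907] [ 0.471 -0.203  0.111] [ 0.389 -0.445  0.07 ] [ 0.513 -0.026  0.138]
scene [297, 206, 12, 38, 336] [0.506 0.162 0.104] [0.491 0.156 0.07 ] [0.522 0.165 0.135]
   top pts [0.508 0.162 0.121] [1.   0.05]
scene [411, 235, 15, 39, 277] [0.474 0.338 0.111] [0.455 0.333 0.07 ] [0.487 0.342 0.136]
   top pts [0.475 0.338 0.124] [ 1.   -0.01]
scene [351, 241, 8, 18, 99] [0.494 0.25  0.085] [0.482 0.247 0.07 ] [0.502 0.253 0.098]
   top pts [0.494 0.25  0.085] [1.   0.02]
scene [529, 266, 31, 49, 839] [0.403 0.497 0.082] [0.355 0.479 0.07 ] [0.432 0.523 0.094]
   top pts [0.403 0.497 0.082] [0.99 0.14]
top [263, 220, 8, 23, 109] [0.501 0.159 0.121] [0.488 0.154 0.073] [0.519 0.164 0.134]
   top pts [0.503 0.159 0.127] [-0.99 -0.13]
top [377, 222, 183, 78, 8927] [ 0.45  -0.188  0.117] [ 0.382 -0.329  0.07 ] [ 0.512 -0.028  0.139]
top [212, 235, 6, 14, 57] [0.49  0.248 0.09 ] [0.481 0.244 0.072] [0.501 0.251 0.097]
   top pts [0.49  0.248 0.09 ] [-0.99 -0.1 ]
top [153, 242, 15, 22, 189] [0.469 0.334 0.119] [0.453 0.331 0.071] [0.487 0.34  0.137]
   top pts [0.47  0.335 0.124] [-1.   -0.06]
top [21, 280, 60, 47, 861] [0.392 0.52  0.083] [0.356 0.478 0.07 ] [0.432 0.577 0.094]
   top pts [0.392 0.52  0.083] [ 0.22 -0.98]
```

View pics/crop1.png

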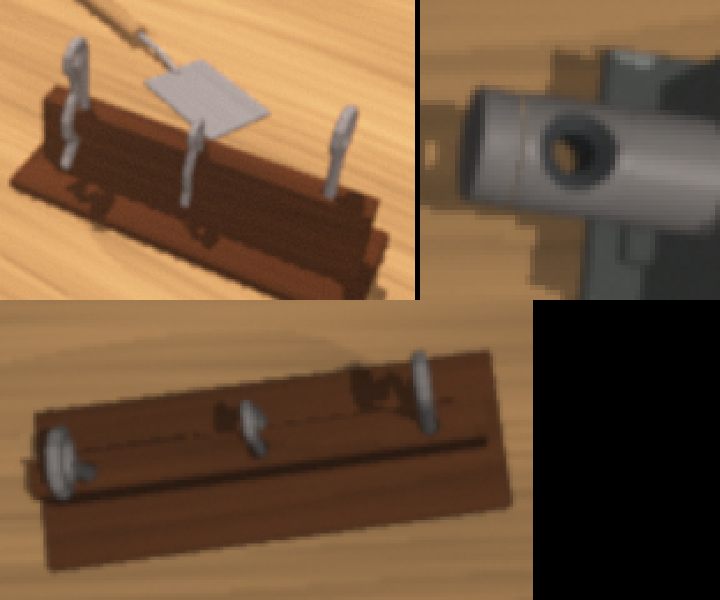

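The large clip is the pin at the right end in the top view, at about (0.505, 0.160). Its bent leg is visible on the +x side. Next I'll measure the hole and the spindle's direction, and work out the move to above the coil.

```bash
cat >> h.py <<'E'
def ray(u,v,z,K,P):
    d=P[:3,:3]@np.array([(u-K[0,2])/K[0,0],-(v-K[1,2])/K[1,1],-1]); return P[:3,3]+d*(z-P[2,3])/d[2]
def togo(xyz,yaw,o=None):
    o=o or get_obs(); M=T(o); s=M[:3,:3].T@(np.array(xyz)-M[:3,3])
    y0=np.arctan2(M[1,0],M[0,0]); t=-(yaw-y0); t=(t+np.pi)%(2*np.pi)-np.pi
    return (s/.75).round(4), round(t/np.pi,4), np.linalg.norm(s)
E
python3 - <<'E'
from h import *
z=np.load('top0.npz'); d,K,P=z['d'],z['K'],z['P']
print('hole', ray(401.6,245,.103,K,P))
W=world(d,K,P); h=W[...,2]
for n,lo,hi,a,b in [('roller',.115,.15,-.4,-.12),('spindle',.085,.112,-.062,-.02)]:
    m=(h>lo)&(h<hi)&(W[...,1]>a)&(W[...,1]<b)&(W[...,0]>.35)&(W[...,0]<.6)
    p=W[m]; ys=np.arange(a,b,.008); r=[]
    for y in ys:
        q=p[abs(p[:,1]-y)<.004]
        if len(q)>8: r.append([y,(q[:,0].min()+q[:,0].max())/2,q[:,2].max(),np.ptp(q[:,0])])
    r=np.array(r); print(n,r.round(3).tolist(), np.polyfit(r[:,0],r[:,1],1))
print(togo([.505,.16,.2],.13))
E
```

```text
hole [ 0.47529584 -0.06401233  0.103     ]
roller [[-0.312, 0.468, 0.125, 0.011], [-0.304, 0.434, 0.135, 0.082], [-0.296, 0.437, 0.137, 0.08], [-0.288, 0.437, 0.137, 0.08], [-0.28, 0.439, 0.137, 0.08], [-0.272, 0.441, 0.137, 0.079], [-0.264, 0.442, 0.137, 0.081], [-0.256, 0.444, 0.137, 0.081], [-0.248, 0.446, 0.138, 0.081], [-0.24, 0.446, 0.139, 0.081], [-0.232, 0.447, 0.137, 0.082], [-0.224, 0.448, 0.137, 0.081], [-0.216, 0.45, 0.137, 0.081], [-0.208, 0.451, 0.137, 0.081], [-0.2, 0.453, 0.137, 0.083], [-0.192, 0.454, 0.137, 0.079], [-0.184, 0.455, 0.137, 0.081], [-0.176, 0.457, 0.137, 0.081], [-0.168, 0.459, 0.136, 0.081], [-0.16, 0.46, 0.138, 0.08], [-0.152, 0.461, 0.138, 0.081], [-0.144, 0.459, 0.137, 0.075], [-0.136, 0.437, 0.133, 0.03]] [0.08611302 0.46815832]
spindle [[-0.062, 0.476, 0.103, 0.038], [-0.054, 0.477, 0.107, 0.04], [-0.046, 0.479, 0.107, 0.04], [-0.038, 0.48, 0.108, 0.039], [-0.03, 0.479, 0.108, 0.034]] [0.11268725 0.48350399]
(array([ 0.7061, -0.8539,  0.0419]), np.float64(0.0467), np.float64(0.8315980205902084))
```

Emit:
move_arm --targets '[[[0.706, -0.854, 0.02], 0.047, -0.3], [[0.706, -0.854, 0.02], 0.047, -0.3], [[0.706, -0.854, 0.02], 0.047, -0.3], [[0.706, -0.854, 0.02], 0.047, -0.3], [[0.706, -0.854, 0.02], 0.047, -0.3], [[0.706, -0.854, 0.02], 0.047, -0.3], [[0.706, -0.854, 0.02], 0.047, -0.3], [[0.706, -0.854, 0.02], 0.047, -0.3], [[0.706, -0.854, 0.02], 0.047, -0.3], [[0.706, -0.854, 0.02], 0.047, -0.3]]'

```text
clock: 0.93
tcp_pos: [0.3383, -0.2178, 0.2238]
eef_rot: [-0.0, 0.998, 0.064, -0.0]
force: [0.8, -0.1, 0.3]
finger_gap: 0.0556
```

```bash
python3 -c "
from h import *
o=get_obs(); print(o['clock'],o['tcp_pos'],togo([.505,.16,.215],.13),o['force'])"
```

```text
0.9333 [ 0.33834604 -0.21779247  0.22384354] (array([ 0.2851, -0.471 ,  0.0122]), np.float64(-0.0003), np.float64(0.4130119829504555)) [ 0.77494464 -0.06912854  0.27176632]
```

Emit:
move_arm --targets '[[[0.285, -0.471, 0.012], 0, -0.3], [[0.285, -0.471, 0.012], 0, -0.3], [[0.285, -0.471, 0.012], 0, -0.3], [[0.285, -0.471, 0.012], 0, -0.3], [[0.285, -0.471, 0.012], 0, -0.3], [[0.285, -0.471, 0.012], 0, -0.3], [[0.285, -0.471, 0.012], 0, -0.3], [[0.285, -0.471, 0.012], 0, -0.3], [[0.285, -0.471, 0.012], 0, -0.3], [[0.285, -0.471, 0.012], 0, -0.3]]'

```text
clock: 1.77
tcp_pos: [0.5052, 0.1621, 0.2148]
eef_rot: [-0.001, 0.998, 0.064, -0.0]
force: [1.3, -0.7, 0.5]
finger_gap: 0.0554
```

Emit:
move_arm --targets '[[[0.0, -0.02, 0], 0, -0.3], [[0, -0.02, 0], 0, -0.3], [[0, -0.02, 0], 0, -0.3]]'

```text
clock: 2.02
tcp_pos: [0.5026, 0.178, 0.2141]
eef_rot: [-0.001, 0.998, 0.066, -0.001]
force: [-0.1, 0.2, -0.0]
finger_gap: 0.0553
```

```bash
python3 - <<'E'
from h import *
im,d,K,P,m=shot('wrist'); cv2.imwrite('pics/w1.png',im); np.savez('w1.npz',d=d,K=K,P=P)
o=get_obs(); print(o['clock'],o['tcp_pos'],togo([.505,.16,.215],.13))
W=world(d,K,P); h=W[...,2]
m=(d>0)&(h>.075)&(h<.16)
k,l,st,_=cv2.connectedComponentsWithStats(m.astype(np.uint8))
for i in range(1,k):
    if st[i,4]>30:
        p=W[l==i]; p=p[p[:,2]>p[:,2].max()-.03]; print(st[i].tolist(),p.mean(0).round(4),p.min(0).round(3),p.max(0).round(3),np.linalg.svd((p-p.mean(0))[:,:2],full_matrices=False)[2][0].round(3))
E
```

```text
2.0667 [0.50286219 0.17645321 0.21425771] (array([-0.    ,  0.0221, -0.001 ]), np.float64(-0.0002), np.float64(0.01660810885994801))
[293, 175, 16, 52, 655] [0.5083 0.1601 0.1268] [0.491 0.155 0.104] [0.52  0.164 0.133] [-0.996 -0.085]
[179, 183, 13, 27, 291] [0.4922 0.2472 0.089 ] [0.481 0.244 0.075] [0.502 0.252 0.096] [-0.983 -0.184]
[31, 199, 55, 49, 1427] [0.4703 0.3341 0.1211] [0.452 0.33  0.105] [0.486 0.34  0.135] [-0.996 -0.089]
[505, 227, 55, 59, 2261] [ 0.4812 -0.0378  0.0945] [ 0.456 -0.071  0.076] [ 0.501 -0.028  0.106] [-0.985 -0.17 ]
```

View pics/w1.png

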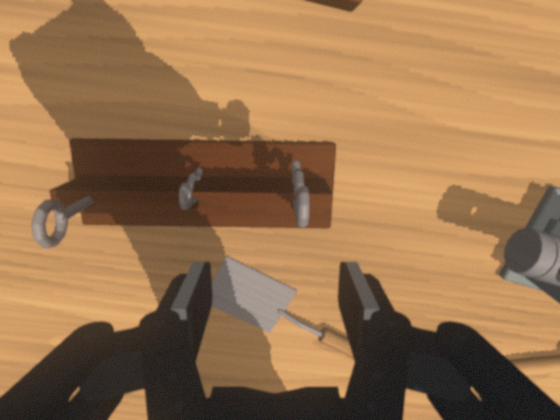

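The wrist view shows the large clip upright at about (300,195), with its bent leg towards the top of the image. The small clip and the ring pin stand to its left. The coil is at about (0.5055, 0.160), so I'll centre on it, descend and grip.

```bash
python3 -c "
from h import *
print(togo([.5055,.16,.100],.11),togo([.5055,.16,.2],.11))"
```

```text
(array([0.001 , 0.0223, 0.1523]), np.float64(0.0062), np.float64(0.11546640152496883)) (array([0.0007, 0.0222, 0.019 ]), np.float64(0.0062), np.float64(0.021930534086666932))
```

Emit:
move_arm --targets '[[[0.001, 0.022, 0.02], 0.006, -0.3], [[0.001, 0.022, 0.05], 0.006, -0.3], [[0.001, 0.022, 0.09], 0.006, -0.3], [[0.001, 0.022, 0.125], 0.006, -0.3], [[0.001, 0.022, 0.152], 0.006, -0.3], [[0.001, 0.022, 0.152], 0.006, -0.3], [[0.001, 0.022, 0.152], 0.006, -0.3]]' --squeeze 100

```text
clock: 2.65
tcp_pos: [0.5051, 0.1585, 0.0999]
eef_rot: [0.0, 0.999, 0.054, -0.002]
force: [0.5, 0.2, -0.6]
finger_gap: 0.0555
```

```bash
python3 - <<'E'
from h import *
im,d,K,P,m=shot('wrist'); 
im2,_,_,_,_=shot('scene')
c=np.zeros((420,800,3),np.uint8); c[:,:480]=im[:,40:520]; c[:300,480:]=cv2.resize(im2[170:290,250:378],(320,300),interpolation=3); cv2.imwrite('pics/w2.png',c)
o=get_obs(); print(o['clock'],o['tcp_pos'],o['force'],togo([.5055,.16,.100],.11))
E
```

```text
2.75 [0.50641451 0.15969564 0.10167136] [-0.80190932  0.66479802  0.14879052] (array([-0.0012, -0.0005,  0.0022]), np.float64(-0.0002), np.float64(0.0019293508457951581))
```

View pics/w2.png

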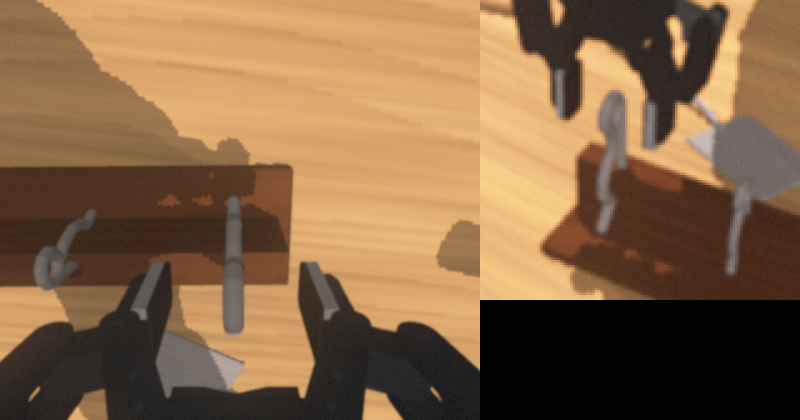

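The coil is centred between the pads and the clip's plane lines up with the tool's x axis. I'll close on it.

Emit:
move_arm --targets '[[[-0.001, 0, 0.002], 0, 1], [[-0.001, 0, 0.002], 0, 1], [[-0.001, 0, 0.002], 0, 1], [[-0.001, 0, 0.002], 0, 1], [[-0.001, 0, 0.002], 0, 1], [[-0.001, 0, 0.002], 0, 1], [[-0.001, 0, 0.002], 0, 1], [[-0.001, 0, 0.002], 0, 1], [[-0.001, 0, 0.002], 0, 1], [[-0.001, 0, 0.002], 0, 1]]' --squeeze 110

```text
clock: 3.58
tcp_pos: [0.5061, 0.1597, 0.1007]
eef_rot: [-0.0, 0.999, 0.055, 0.0]
force: [-1.3, -0.6, 6.4]
finger_gap: 0.0057
```

Emit:
move_arm --targets '[[[0, 0, -0.02], 0, 1], [[0, 0, -0.05], 0, 1], [[0, 0, -0.085], 0, 1], [[0, 0, -0.13], 0, 1], [[0, 0, -0.155], 0, 1], [[0, 0, -0.155], 0, 1], [[0, 0, -0.155], 0, 1]]'

```text
clock: 4.17
tcp_pos: [0.5063, 0.1598, 0.2175]
eef_rot: [-0.0, 0.999, 0.055, 0.001]
force: [0.6, 0.2, -1.5]
finger_gap: 0.0058
```

```bash
python3 - <<'E'
from h import *
im,d,K,P,m=shot('scene'); cv2.imwrite('pics/s3.png',cv2.resize(im[90:300,150:430],(800,600),interpolation=3)); np.savez('s3.npz',d=d,K=K,P=P)
o=get_obs(); print(o['clock'],o['tcp_pos'],o['force'],o['finger_gap'])
E
```

```text
4.2167 [0.50560734 0.15937426 0.21631306] [-0.8168714  -0.12422073 -1.11652239] 0.006012011305174796
```

View pics/s3.png

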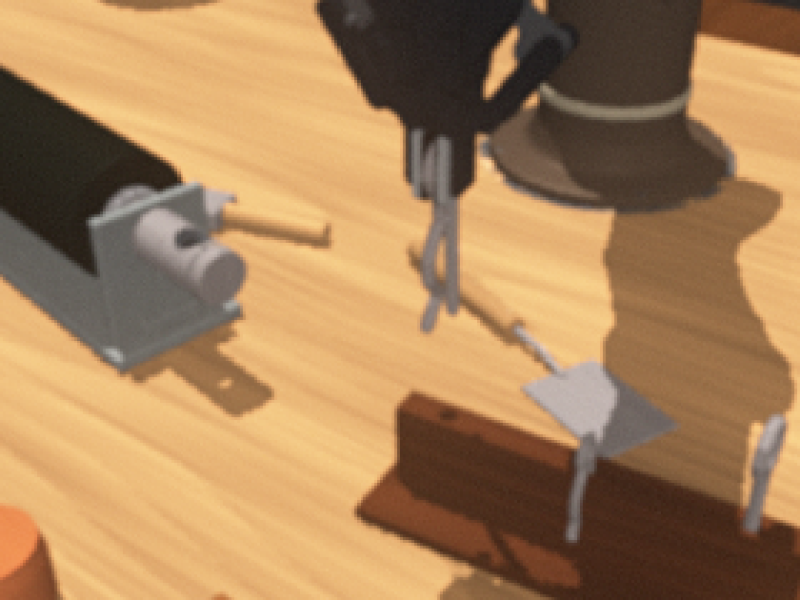

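The clip is gripped and hangs upright, clear of the rail. The other two pins are undisturbed. Now I'll carry it to above the hole.

```bash
python3 -c "
from h import *
print(togo([.4863,-.0659,.220],-.17))"
```

```text
(array([-0.0583,  0.2958, -0.0049]), np.float64(0.0889), np.float64(0.22613017751474812))
```

Emit:
move_arm --targets '[[[-0.015, 0.05, -0.005], 0.02, 1], [[-0.03, 0.1, -0.005], 0.04, 1], [[-0.04, 0.15, -0.005], 0.06, 1], [[-0.05, 0.2, -0.005], 0.08, 1], [[-0.055, 0.25, -0.005], 0.089, 1], [[-0.058, 0.28, -0.005], 0.089, 1], [[-0.058, 0.296, -0.005], 0.089, 1], [[-0.058, 0.296, -0.005], 0.089, 1], [[-0.058, 0.296, -0.005], 0.089, 1], [[-0.058, 0.296, -0.005], 0.089, 1]]'

```text
clock: 5.05
tcp_pos: [0.4864, -0.064, 0.2195]
eef_rot: [-0.0, 0.996, -0.084, -0.0]
force: [0.5, 0.4, -0.9]
finger_gap: 0.0058
```

```bash
python3 - <<'E'
from h import *
o=get_obs(); print(o['clock'],o['tcp_pos'],o['force'],o['finger_gap'],togo([.4863,-.0659,.220],-.17))
M=np.linalg.inv(T(o))
for n in ['scene','top']:
    im,d,K,P,m=shot(n); np.savez(n+'4.npz',d=d,K=K,P=P,im=im)
    W=world(d,K,P); t=W@M[:3,:3].T+M[:3,3]
    m=(d>0)&(t[...,2]>.006)&(t[...,2]<.084)&(abs(t[...,0])<.05)&(abs(t[...,1])<.03)
    for z0 in np.arange(.006,.084,.008):
        q=t[m&(t[...,2]>=z0)&(t[...,2]<z0+.008)]
        if len(q): 
            b=q[q[:,0]<-.003]; a=q[q[:,0]>=-.003]
            print(n,round(z0,3),len(q),'leg',len(b),b.mean(0).round(4) if len(b) else '', 'bent',a.mean(0).round(4) if len(a) else '')
    if n=='scene':
        K,P=K,P
        def px(p): c=np.linalg.inv(P)@np.append(p,1); return K[0,0]*c[0]/-c[2]+K[0,2], -K[1,1]*c[1]/-c[2]+K[1,2]
        u,v=map(int,px([.48,-.064,.13])); print(u,v)
        cr=im[v-60:v+60,u-80:u+80]; cv2.imwrite('pics/s4.png',cv2.resize(cr,(800,600),interpolation=3)); print('off',u-80,v-60)
E
```

```text
5.05 [ 0.48643115 -0.06399129  0.21948179] [ 0.53244526  0.43875829 -0.92886363] 0.005776213894744236 (array([ 0.0003,  0.0025, -0.0007]), np.float64(0.0006), np.float64(0.001982153275388973))
scene 0.006 39 leg 20 [-0.0114 -0.0031  0.0102] bent [ 0.0006 -0.0032  0.0105]
scene 0.014 45 leg 19 [-0.0116 -0.0036  0.0175] bent [ 0.0046 -0.0032  0.0177]
scene 0.022 45 leg 21 [-0.0131 -0.0031  0.0258] bent [ 0.0097 -0.003   0.026 ]
scene 0.03 37 leg 18 [-0.0138 -0.003   0.0343] bent [ 0.0116 -0.0031  0.0338]
scene 0.038 34 leg 16 [-0.0142 -0.0026  0.0422] bent [ 0.0099 -0.0033  0.042 ]
scene 0.046 39 leg 19 [-0.0144 -0.003   0.0499] bent [ 0.0047 -0.0032  0.0495]
scene 0.054 43 leg 19 [-0.0154 -0.0029  0.0582] bent [ 0.0031 -0.003   0.0581]
scene 0.062 40 leg 16 [-0.0161 -0.0031  0.0666] bent [ 0.0089 -0.0031  0.0659]
scene 0.07 20 leg 15 [-0.016  -0.003   0.0738] bent [ 0.0125 -0.0028  0.0712]
213 161
off 133 101
top 0.006 11 leg 11 [-0.0149 -0.0027  0.0096] bent 
top 0.014 10 leg 10 [-0.015  -0.0029  0.018 ] bent 
top 0.022 9 leg 9 [-0.0158 -0.0023  0.0256] bent 
top 0.03 10 leg 10 [-0.0165 -0.0025  0.0335] bent 
top 0.038 13 leg 10 [-0.0166 -0.0029  0.0416] bent [ 0.003  -0.0009  0.0446]
top 0.046 33 leg 10 [-0.0173 -0.0025  0.0502] bent [ 0.0012 -0.0011  0.0502]
top 0.054 25 leg 11 [-0.0153 -0.0023  0.0576] bent [ 0.0011 -0.0025  0.0582]
top 0.062 15 leg 9 [-0.0182 -0.0025  0.0665] bent [ 0.0089 -0.0035  0.0666]
top 0.07 8 leg 8 [-0.019  -0.0025  0.0743] bent
```

View pics/s4.png

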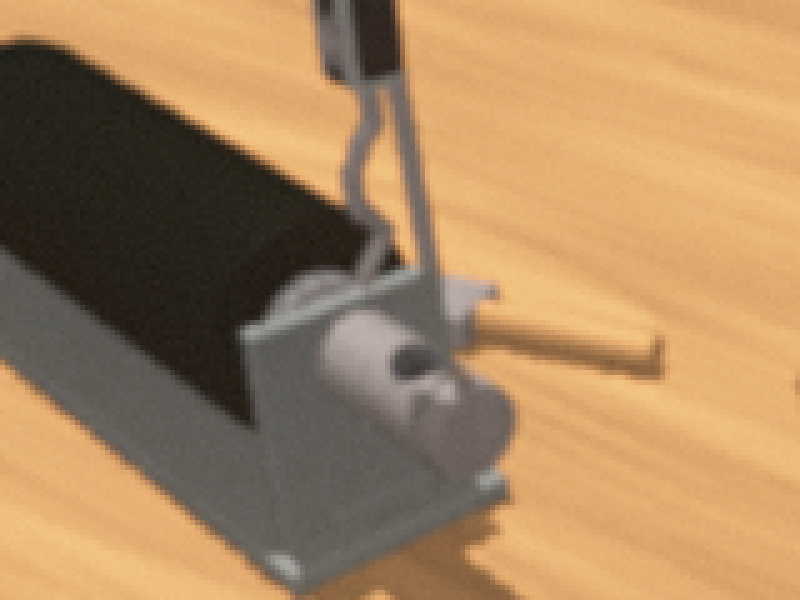

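```bash
python3 - <<'E'
from h import *
z=np.load('scene4.npz'); print('hole scene',ray(216,174,.104,z['K'],z['P']))
W=world(z['d'],z['K'],z['P'])
h=W[...,2]; m=(h>.09)&(h<.112)&(W[...,1]>-.09)&(W[...,1]<-.028)&(W[...,0]>.44)&(W[...,0]<.51)
p=W[m]; print(len(p))
for y in np.arange(-.088,-.028,.006):
    q=p[abs(p[:,1]-y)<.003]
    if len(q): t=q[q[:,2]>q[:,2].max()-.003]; print(y.round(3),len(q),t[:,0].mean().round(4),q[:,2].max().round(4))
# free end: lowest rim
m=(h>.07)&(h<.1)&(W[...,1]>-.06)&(W[...,1]<-.01)&(W[...,0]>.44)&(W[...,0]<.52); print('max y',np.percentile(W[m][:,1],[90,98]))
for hx in [(.4753,-.064),(.477,-.064)]:
  print(togo([hx[0]+.0165*.985,hx[1]-.0165*.17,.165],-.17))
E
```

```text
hole scene [ 0.48026667 -0.06143618  0.104     ]
430
-0.088 30 0.4728 0.1073
-0.082 30 0.4745 0.1073
-0.076 38 0.4736 0.1071
-0.07 60 0.4735 0.1062
-0.064 31 0.4776 0.1046
-0.058 25 0.4843 0.1036
-0.052 28 0.4817 0.1066
-0.046 28 0.4794 0.1075
-0.04 37 0.4835 0.1066
-0.034 81 0.4793 0.1077
max y [-0.02894581 -0.02779192]
(array([0.0072, 0.0026, 0.0731]), np.float64(0.0009), np.float64(0.0551296696016673))
(array([0.0094, 0.0022, 0.0731]), np.float64(0.0009), np.float64(0.05530917482273646))
```

Hole estimates are (0.4753, -0.064) from the top camera and (0.480, -0.061) from the scene camera. The countersink takes up that difference, so I'll use about (0.477, -0.0625). I'll descend slowly to the mouth and look.

```bash
python3 -c "
from h import *
print(togo([.4935,-.0653,.188],-.17))"
```

```text
(array([0.0094, 0.0002, 0.0424]), np.float64(0.0009), np.float64(0.03260396609079382))
```

Emit:
move_arm --targets '[[[0.005, 0, 0.01], 0.001, 1], [[0.0094, 0, 0.02], 0.001, 1], [[0.0094, 0, 0.03], 0.001, 1], [[0.0094, 0, 0.042], 0.001, 1], [[0.0094, 0, 0.042], 0.001, 1], [[0.0094, 0, 0.042], 0.001, 1]]'

```text
clock: 5.65
tcp_pos: [0.4929, -0.0651, 0.1874]
eef_rot: [-0.0, 0.996, -0.085, -0.001]
force: [-0.4, 0.0, -1.4]
finger_gap: 0.0054
```

```bash
python3 - <<'E'
from h import *
o=get_obs(); print(o['clock'],o['tcp_pos'],o['force'],togo([.4935,-.0653,.165],-.17))
c=np.zeros((400,800,3),np.uint8)
im,d,K,P,m=shot('scene'); c[:,:400]=cv2.resize(im[135:215,175:255],(400,400),interpolation=3)
im,d,K,P,m=shot('top'); c[:,400:]=cv2.resize(im[205:285,360:440],(400,400),interpolation=3)
cv2.imwrite('pics/s5.png',c)
E
```

```text
5.65 [ 0.49289765 -0.06506075  0.18738098] [-0.4149903   0.01900528 -1.36702199] (array([0.0009, 0.0002, 0.0298]), np.float64(-0.0001), np.float64(0.022390364475711477))
```

View pics/s5.png

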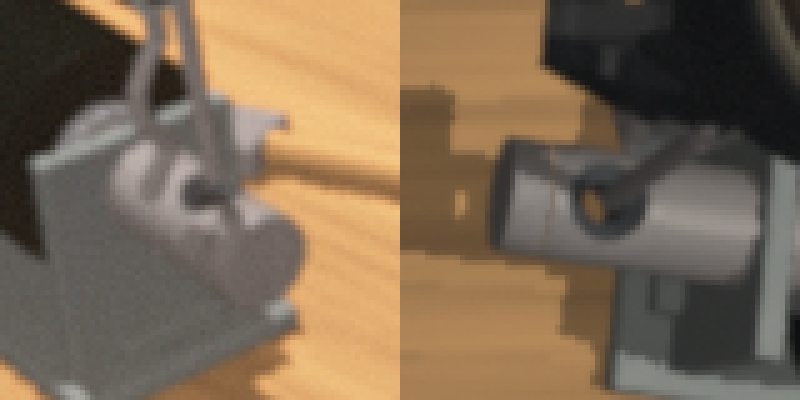

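The scene crop (left) has the tip near (230,190) and the hole near (210,195). The top crop (right) has the tip at about (618,190) and the hole at (608,200). I'll check both against the depth and the projected positions.

```bash
python3 - <<'E'
from h import *
o=get_obs(); M=np.linalg.inv(T(o))
def px(p,K,P): c=np.linalg.inv(P)@np.append(p,1); return np.array([K[0,0]*c[0]/-c[2]+K[0,2], K[1,1]*c[1]/c[2]+K[1,2]])
tip=T(o)@np.array([-.0178,0,.080,1]); print('tip kin',tip[:3])
S=[]
for n,(r0,c0) in {'scene':(155,195),'top':(225,382)}.items():
    im,d,K,P,m=shot(n); 
    W=world(d,K,P); t=W@M[:3,:3].T+M[:3,3]
    m=(d>0)&(t[...,2]>.03)&(t[...,2]<.1)&(abs(t[...,0]+.017)<.012)&(abs(t[...,1])<.02)&(W[...,2]>.1)
    for z0 in np.arange(.05,.09,.004):
        q=t[m&(t[...,2]>=z0)&(t[...,2]<z0+.004)]
        if len(q): print(n,round(z0,3),len(q),q.mean(0).round(4))
    cr=cv2.resize(im[r0:r0+40,c0:c0+40],(400,400),interpolation=cv2.INTER_NEAREST)
    hp=T(o)[:3,:3]; 
    for p,col in [(tip[:3],(0,0,255)),((.4753,-.064,.105),(0,255,0)),((.479,-.0615,.105),(255,0,0))]:
        u,v=px(p,K,P); print(n,np.round([u,v],1)); cv2.circle(cr,(int((u+.5-c0)*10),int((v+.5-r0)*10)),4,col,-1)
    S.append(cr)
cv2.imwrite('pics/s6.png',np.hstack(S))
E
```

```text
tip kin [ 0.47601934 -0.06209324  0.1083929 ]
scene 0.05 10 [-0.0143 -0.0031  0.0519]
scene 0.054 7 [-0.0148 -0.0032  0.0563]
scene 0.058 7 [-0.0149 -0.0034  0.0599]
scene 0.062 9 [-0.0163 -0.0034  0.0636]
scene 0.066 7 [-0.0152 -0.0034  0.0676]
scene 0.07 7 [-0.0163 -0.0034  0.0714]
scene 0.074 9 [-0.0173 -0.0022  0.076 ]
scene 0.078 4 [-0.0181  0.0036  0.081 ]
scene 0.082 59 [-0.0145  0.0014  0.0839]
scene 0.086 38 [-0.0137  0.0012  0.0871]
scene [217.1 171. ]
scene [216.9 172.1]
scene [216.4 173.3]
top 0.05 3 [-0.0169 -0.002   0.0519]
top 0.054 6 [-0.0175 -0.0027  0.056 ]
top 0.058 3 [-0.0177 -0.003   0.0597]
top 0.062 4 [-0.0192 -0.0013  0.0636]
top 0.066 4 [-0.0185 -0.0027  0.0679]
top 0.07 3 [-0.0172 -0.0027  0.0715]
top 0.074 3 [-0.0178 -0.003   0.0761]
top 0.078 5 [-0.0185  0.0098  0.0811]
top 0.082 128 [-0.0177 -0.002   0.0844]
top 0.086 85 [-0.0176 -0.0007  0.087 ]
top [401.2 244.2]
top [401.9 244.9]
top [400.2 242.7]
```

View pics/s6.png

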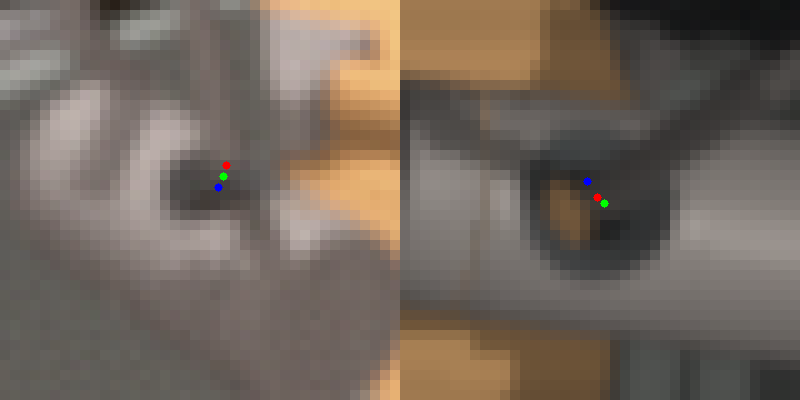

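Projected into both views, the tip lands on the hole centre, so I'll insert it.

Emit:
move_arm --targets '[[[0, 0.001, 0.01], 0, 1], [[0, 0.001, 0.02], 0, 1], [[0, 0.001, 0.03], 0, 1], [[0, 0.001, 0.04], 0, 1], [[0, 0.001, 0.04], 0, 1]]' --squeeze 120

```text
clock: 6.27
tcp_pos: [0.4935, -0.066, 0.1572]
eef_rot: [-0.0, 0.996, -0.085, -0.0]
force: [1.3, -1.6, -0.9]
finger_gap: 0.0055
```

Emit:
move_arm --targets '[[[-0.001, 0, 0.01], 0, 1], [[-0.001, 0, 0.02], 0, 1], [[-0.001, 0, 0.03], 0, 1], [[-0.001, 0, 0.03], 0, 1]]'

```text
clock: 6.6
tcp_pos: [0.493, -0.0659, 0.1335]
eef_rot: [-0.001, 0.996, -0.085, 0.0]
force: [4.5, -0.8, -8.6]
finger_gap: 0.0057
```

Emit:
move_arm --targets '[[[-0.001, 0, 0.01], 0, 1], [[-0.001, 0, 0.02], 0, 1], [[-0.001, 0, 0.02], 0, 1]]'

```text
clock: 6.85
tcp_pos: [0.4926, -0.0658, 0.1176]
eef_rot: [-0.001, 0.996, -0.085, 0.0]
force: [4.3, -1.8, -0.1]
finger_gap: 0.0059
```

```bash
python3 - <<'E'
from h import *
o=get_obs(); print(o['clock'],o['tcp_pos'],o['force'])
im,d,K,P,m=shot('scene'); cv2.imwrite('pics/s7.png',cv2.resize(im[130:230,165:285],(720,600),interpolation=3))
E
```

```text
6.85 [ 0.49264271 -0.06576414  0.11757341] [ 4.26354389 -1.83067688 -0.07851914]
```

View pics/s7.png

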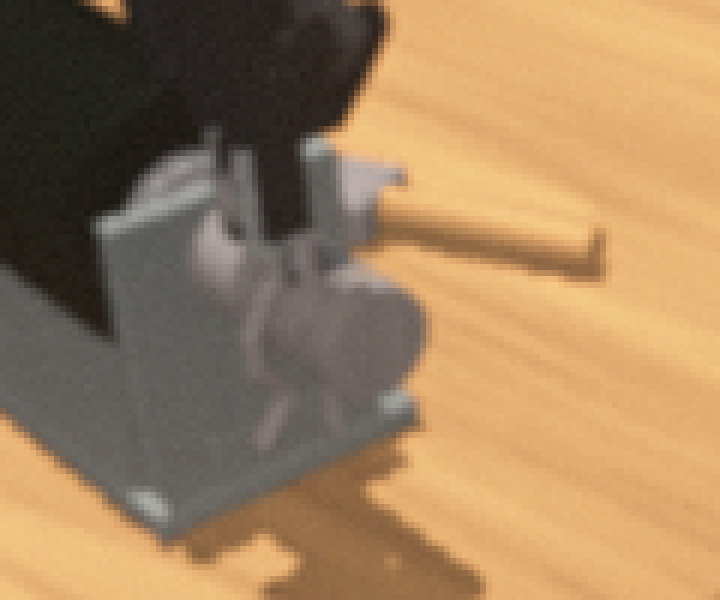

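The bent leg now wraps the spindle: waist at (255,330), foot at (270,430). The straight leg comes out below at (335,415). A small extra push will confirm the stop, then I'll open partway and rise.

Emit:
move_arm --targets '[[[0, 0, 0.004], 0, 1], [[0, 0, 0.004], 0, 1]]'

```text
clock: 7.07
tcp_pos: [0.4932, -0.0657, 0.1161]
eef_rot: [-0.0, 0.996, -0.085, 0.001]
force: [0.5, -0.1, 11.2]
finger_gap: 0.0056
```

Emit:
move_arm --targets '[[[0, 0, 0], 0, -0.3], [[0, 0, 0], 0, -0.3], [[0, 0, 0], 0, -0.3], [[0, 0, 0], 0, -0.3], [[0, 0, 0], 0, -0.3], [[0, 0, 0], 0, -0.3]]'

```text
clock: 7.57
tcp_pos: [0.4929, -0.0657, 0.1159]
eef_rot: [-0.0, 0.996, -0.085, 0.0]
force: [1.1, 0.4, 0.6]
finger_gap: 0.0556
```

Emit:
move_arm --targets '[[[0, 0, -0.03], 0, -0.3], [[0, 0, -0.07], 0, -0.3], [[0, 0, -0.12], 0, -0.3], [[0, 0, -0.17], 0, -0.3], [[0, 0, -0.2], 0, -0.3], [[0, 0.1, -0.2], 0, -0.3], [[0, 0.15, -0.2], 0, -0.3], [[0, 0.2, -0.2], 0, -0.3], [[0, 0.2, -0.2], 0, -0.3]]'

```text
clock: 8.32
tcp_pos: [0.4657, -0.2182, 0.2658]
eef_rot: [0.001, 0.996, -0.087, 0.0]
force: [-0.3, -0.5, -0.1]
finger_gap: 0.0557
```

```bash
python3 - <<'E'
from h import *
o=get_obs(); print(o['clock'],o['tcp_pos'],o['force'])
c=np.zeros((600,800,3),np.uint8)
im,d,K,P,m=shot('scene'); c[:300,:400]=cv2.resize(im[110:230,130:290],(400,300),interpolation=3);c[300:,:400]=cv2.resize(im[190:310,280:440],(400,300))
W=world(d,K,P)
t,d2,K2,P2,m=shot('top'); c[:300,400:]=cv2.resize(t[200:290,350:470],(400,300),interpolation=3); c[300:,400:]=cv2.resize(t[200:305,140:280],(400,300))
cv2.imwrite('pics/s8.png',c)
for n,W in [('scene',W),('top',world(d2,K2,P2))]:
    m=(W[...,2]>.116)&(W[...,2]<.18)&(abs(W[...,0]-.485)<.04)&(abs(W[...,1]+.064)<.025)
    q=W[m]; print(n,len(q),q.min(0).round(3),q.max(0).round(3),np.linalg.svd((q-q.mean(0))[:,:2],full_matrices=False)[2][0])
    for x,y in [(.492,.249),(.471,.336)]:
        m=(W[...,2]>.07)&(W[...,2]<.16)&(abs(W[...,0]-x)<.03)&(abs(W[...,1]-y)<.03); print(W[m].mean(0).round(3))
E
```

```text
8.3167 [ 0.46572069 -0.21820813  0.26575576] [-0.34821128 -0.54675187 -0.05474721]
scene 173 [ 0.481 -0.067  0.116] [ 0.512 -0.056  0.15 ] [ 0.98792499 -0.15493292]
[0.494 0.25  0.086]
[0.474 0.338 0.111]
top 143 [ 0.48  -0.067  0.116] [ 0.511 -0.058  0.151] [-0.99492295  0.10063954]
[0.49  0.248 0.09 ]
[0.469 0.335 0.119]
```

View pics/s8.png

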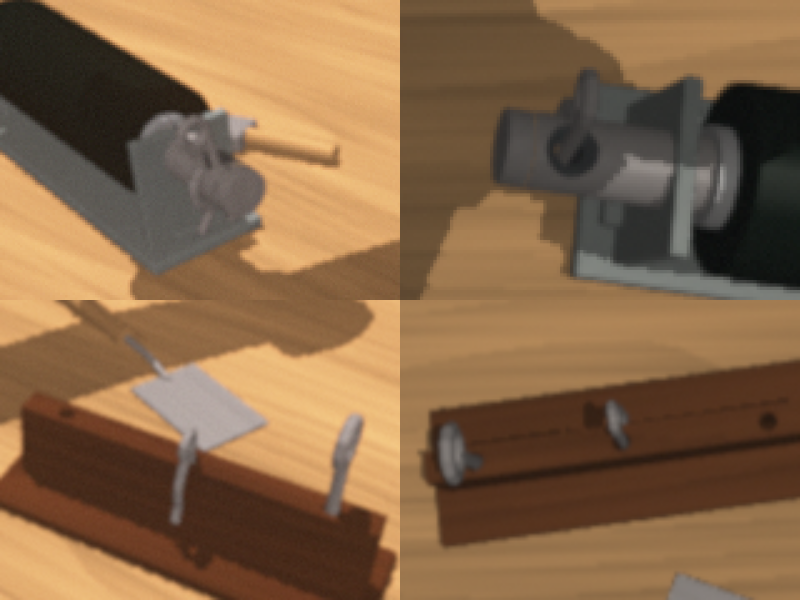

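```bash
python3 -c "
from h import *
print(ctrl.job_done())"
```

```text
the job is handed in; nothing more can be done
None
```

The large R-clip is locked through the spindle's cross-hole, released, and the job is handed in. I gripped it by the coil, carried it over and pushed it home at about 8 s of the 48 s allowed. `job_done` reports no verdict.

- **Fully home:** in the last pictures the bent leg is under the spindle. The coil top measured about 0.150 m, which puts the tip roughly 45 to 49 mm below the spindle axis (33 needed). A final 3 mm push met about 11 N, as expected with the shoulder seated.
- **Alignment:** the clip's plane is within about 0.1 rad of square to the spindle. It leans an estimated 0.1 to 0.2 rad (limit 0.4), so the tip sits perhaps 8 mm off the hole's axis (limit 20).
- **Other pins:** the small clip and the ring pin gave the same positions as at the start, to within about 1 mm.
- **Arm:** it is clear of everything, with the force reading near zero.

**Disagreements:**
- The scene and top cameras differed by about 5 mm on where the hole is. I used a value between them, and the leg went in without trouble.
- The coil top measured about 4 mm lower than the nominal home height, which fits the slight lean.

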